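Get the stove lighter out of a drawer that opens only part way

ROBOT

A 6-joint arm with a two-finger parallel gripper is mounted at the origin on a cart in front of the work surface, level with it; the furniture and walls round the work are solid. World frame = base frame: x ahead of the robot, y to its left, z up, the work surface at z = 0. Lengths are in m, angles in rad, forces in N, time in s.
With the tool pointing down it reaches from about 0.35 to 0.975 m from the base axis. Payload 7.1 kg.
Tool frame: the origin (TCP) lies at the very end of the fingers, on their centre line; the grasp point (between the pads) lies 19 mm behind it; z points along the fingers, y is the line along which they close (so a half turn about z gives the same grasp; the last joint's range is limited). The gripper opens to 88 mm and grips with 3 to 60 N. Pads are 20 mm wide; open, the fingers measure 115 mm over their backs; the gripper's body (75 mm by 178 mm) begins 61 mm behind the grasp point.
Start: joints at [1.131, 0.423, 1.63, -0, 1.089, -0.019], TCP at [0.255, 0.57, 0.223] pointing down, gripper open.
Joint ranges: [-3, 3], [-0.9, 2.11], [0.09, 2.58], [-1.31, 4.45], [0.11, 2.69], [-2.54, 2.54]. Speed limits (rad/s): [2.39, 2.39, 3.01, 3.14, 3.14, 3.14].

INTERFACE

Orientations are given as a unit quaternion [x, y, z, w].
In Python, from station import r, read_camera, calibration, ticket gives the robot as it stands.
- The arm moves only by the tool drive_tool, never from a script. Its argument "deltas" is a list of rows, each an object of numbers: "fingers": the opening, from 0 (shut) to 1 (fully open); "x", "y", "z": the shift along the tool's x, y, z in cm; "turn": the turn about the tool's z in degrees. A call has 1 to 20 rows; each row is the pose to reach, as a shift and turn from the pose commanded when the call began, along the tool's axes at that moment; what a row does not reach only later rows make up. A row lasts 1/12 s, in which the tool goes at most 41.7 mm and 7.16 degrees, less where a joint would pass 70% of its speed; a pose out of reach is approached as far as the arm can. A call with a gripper value outside its range is refused whole. The fingers move at their own pace and stop on an object; "force" is the grip in N (left out, the last holds). Time passes only in rows, so rows that repeat a pose let the fingers close. It gives the time, the measured TCP pose, the force, the opening and the grip force at its end, in the units of the state.
- r.observe(): the state, without advancing time (a new reading comes with each control period).
- read_camera(name): name is "scene" or "top" or "wrist"; returns the picture (384x512x3 uint8, blue, green, red); there is no depth.
- calibration(name): a dict with "fx", "fy", "cx", "cy" (pixels), "world_from_camera" (4x4, takes a point from camera to world coordinates). Camera axes: x right, y up, looking along -z (the intrinsics and any distortion apply to the point x, -y, -z); pixel columns grow to the right and rows downward; lengths in m; the calibration is good to about 2 mm. A picture is of the moment at which its call begins: read the wrist's pose just before it. calibration takes no time and is no camera call; for the wrist camera it gives the pose at the moment of the call.
- ticket.close_job(): hands the job in; it is judged then, once.
The state is a dict: "t": time; "qpos": joint angles; "joint_velocities": joint speeds; "joint_torque": joint torques, N m; "tool_pos": TCP position; "tool_rot": TCP orientation; "force": force on the tool from outside, world axes, zero at the start; "torque": the same for the moment, N m; "width": finger opening in m; "grasp_force": force on a finger pad.
Only numpy, scipy, OpenCV 4.12 (cv2) and the standard library are available. Lean on these libraries where they do the work, as an engineer would, in place of code of your own. Each camera call takes 0.05 s, during which the arm holds its last target. There are 200 camera calls.

TASK

The long stove lighter lies in the drawer of the small wooden box, its rod far back under the box's top; the drawer is out as far as it goes and does not move. Tilt the lighter, handle end up, draw it out through the gap without forcing it against the box, and finish still holding it in the gripper, still and roughly level, all of it at least 10 cm above the box's top. Leave the mug, the salt shaker and the glass where they stand.

Things in the scene. Friction and masses are not known exactly. Their poses are not given: they have to be found in the camera images.
- drawer_box: Fixed wooden box, 230 mm wide, its one drawer open and immovable. Origin: on the worktop under the middle of the cabinet's front edge; x points into the cabinet, roughly away from the robot, y across, z up. Cabinet: x = 0 to 150 mm; its top board (x from -2 mm) has its underside at z = 80 mm, upper face at 92 mm.
- drawer_floor (a point): Point on the drawer's floor (z = 14 mm) in the middle of the open gap, 65 mm in front of the cabinet edge. In the box's frame the drawer inside is x = -130 to 134 mm, y = -100 to 100 mm; the open gap is x = -130 to -2 mm, shorter than the lighter. Drawer side walls reach z = 66 mm.
- drawer_front (a point): Middle of the top edge of the drawer's front panel, z = 80 mm; the panel is 16 mm thick (x = -146 to -130 mm in the box's frame), with a 22 mm knob sticking out 21 mm on its outside, toward the robot.
- stove_lighter: Rigid gas stove lighter, 238 mm long, about 90 g, lying on the drawer floor along the box's x (within 0.2 rad), handle toward the robot, rod under the top board. Origin: underside, mid-length. Own y runs from rod tip (-119) to handle end (+119 mm); z up. Handle: y 4..119, x -8..16, z 0..20 mm; a fixed lever widens it to x = -16 mm at y 37..87 mm (32 mm wide there).
- handle_end (a point): Centre of the end of the lighter's handle (lighter x = 4, y = 119, z = 10 mm). The rod is 12 mm thick and runs from the handle along the line x = 4, z = 10 mm to its tip at y = -119 mm. The lighter balances at about y = +40 mm.
- mug: Bystander: two-tone mug with a handle, 86 x 121 x 99 mm, on the worktop's front strip left of the box; origin under its centre.
- salt_shaker: Bystander: round salt shaker, 44 mm across, 90 mm high, on the front strip next to the box; origin under its centre.
- glass: Bystander: clear glass tumbler, 78 mm across, 92 mm high, on the front strip between salt shaker and mug; origin under its centre.

How it is judged:
By the outcome, as a careful person would: the job done as asked, in the order asked, and still so for the second after the job is handed in, while the arm keeps its last pose, push and grip.
It also fails if it takes over 42 s, if anything falls off the work surface, if the arm or the gripper's body presses on something with over 40 N, if the wrist force passes 120 N, or if a joint passes its speed limit or range.

## Working session

There is one attempt and no reset: what is moved stays moved. The work goes in short steps, Python scripts to look and compute and a tool call to move; the robot and the scene stay as the last step left them, time stands still between calls to the robot, and variables do not carry over. Pictures are saved under pics/ and viewed, at most 10 in all, crops included, and the job is handed in when it is done.

Besides the shell and the picture viewer there is one more tool, called after "Call:" as name([rows], argument=value, ...), one row to a line, values as JSON. drive_tool: Moves the arm, as the interface text tells. Its arguments: {"type":"object","properties":{"deltas":{"type":"array"},"force":{"type":"number"}},"required":["deltas"]}

```bash
ls; mkdir -p pics
python3 - <<'E'
from station import r, read_camera, calibration
import cv2, numpy as np
np.set_printoptions(precision=4,suppress=True)
print(r.observe())
a=read_camera("scene");b=read_camera("top")
cv2.imwrite("pics/scene0.png",a);cv2.imwrite("pics/top0.png",b)
for n in("scene","top","wrist"):print(n,calibration(n))
E
```

```text
pics
{'t': 0.0, 'qpos': array([ 1.131 ,  0.4238,  1.6307,  0.    ,  1.0886, -0.019 ]), 'joint_velocities': array([-0.0003,  0.0005,  0.0008, -0.0005,  0.0005,  0.0006]), 'joint_torque': array([  0.0006, -54.4629, -27.3662,   0.0643,   0.0229,  -0.0002]), 'tool_pos': array([0.255 , 0.57  , 0.2219]), 'tool_rot': array([ 0.2089,  0.9779, -0.0007, -0.0002]), 'force': array([ 0.1779,  0.844 , -0.6747]), 'torque': array([-0.0222, -0.0453, -0.0438]), 'grasp_force': 0.0, 'width': 0.08769838592745426}
scene {'fx': 464.82299942082454, 'fy': 464.82299942082454, 'cx': 259.6009283024773, 'cy': 188.90950665442844, 'world_from_camera': array([[ 0.7651,  0.425 , -0.4837, -0.062 ],
       [-0.6436,  0.5252, -0.5567, -0.741 ],
       [ 0.0174,  0.7372,  0.6754,  0.898 ],
       [ 0.    ,  0.    ,  0.    ,  1.    ]])}
top {'fx': 375.848303150582, 'fy': 375.848303150582, 'cx': 258.0624062129641, 'cy': 192.70385460940923, 'world_from_camera': array([[-0.0023,  0.9779, -0.2092,  0.2916],
       [-1.    , -0.0023,  0.0002, -0.0859],
       [-0.0003,  0.2092,  0.9779,  1.1782],
       [ 0.    ,  0.    ,  0.    ,  1.    ]])}
wrist {'fx': 266.0866581649795, 'fy': 266.0866581649795, 'cx': 254.65654809299286, 'cy': 191.4063064964038, 'world_from_camera': array([[ 0.409 , -0.8847, -0.2236,  0.1941],
       [ 0.9125,  0.3964,  0.1007,  0.5969],
       [-0.0004, -0.2453,  0.9695,  0.3841],
       [ 0.    ,  0.    ,  0.    ,  1.    ]])}
```

View pics/scene0.png

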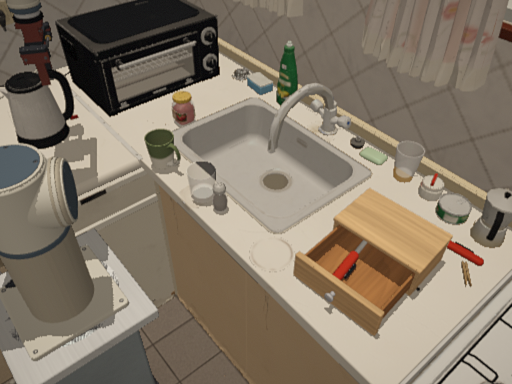

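View pics/top0.png

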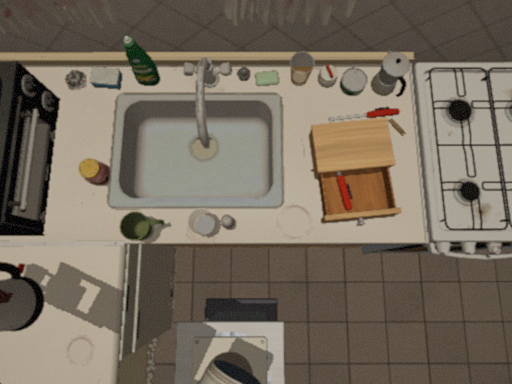

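The scene view shows the drawer box at about (370,255), with the red handle at (350,262) and the rod going under the top. In the top view the handle is at about (344,190), the cabinet top at rows 120–170, columns 312–394, and the drawer front at row ~213. The shaker (228,222), glass (203,222) and mug (137,226) stand well to the left.

```bash
cat > h.py <<'E'
import numpy as np, cv2
from station import r, read_camera, calibration
np.set_printoptions(precision=4,suppress=True)
def ray(c,p):
    M=c["world_from_camera"]; d=M[:3,:3]@np.array([(p[0]-c["cx"])/c["fx"],-(p[1]-c["cy"])/c["fy"],-1.])
    return M[:3,3],d
def onz(c,p,z):
    o,d=ray(c,p); return o+d*(z-o[2])/d[2]
def tri(c1,p1,c2,p2):
    o1,d1=ray(c1,p1);o2,d2=ray(c2,p2)
    s=np.linalg.lstsq(np.c_[d1,-d2],o2-o1,rcond=None)[0]
    a=o1+d1*s[0];b=o2+d2*s[1]; return (a+b)/2,np.linalg.norm(a-b)
def red(im,roi):
    x0,y0,x1,y1=roi; h=cv2.cvtColor(im,cv2.COLOR_BGR2HSV)
    m=(((h[...,0]<5)|(h[...,0]>172))&(h[...,1]>170)&(h[...,2]>70)).astype(np.uint8)
    k=np.zeros_like(m);k[y0:y1,x0:x1]=m[y0:y1,x0:x1]
    c=max(cv2.findContours(k,0,1)[0],key=cv2.contourArea); return c
E
python3 - <<'E'
from h import *
s,t=calibration("scene"),calibration("top")
a=cv2.imread("pics/scene0.png");b=cv2.imread("pics/top0.png")
ca=red(a,(320,230,385,300));cb=red(b,(325,165,365,215))
for c in(ca,cb):print(cv2.contourArea(c),cv2.minAreaRect(c),c[:,0].min(0),c[:,0].max(0))
m=lambda c:np.array(cv2.minAreaRect(c)[0])
print(tri(s,m(ca),t,m(cb)))
print("handle box z.034",[onz(t,p,.034)[:2] for p in cv2.boxPoints(cv2.minAreaRect(cb))])
# cabinet top corners approx
for z,pts in((.092,[(312,124),(388,119),(394,164),(316,171)]),(.08,[(324,219),(399,213)])):
  for p in pts: print(p,onz(t,p,z)[:2])
for n,p in(("salt",(228,222)),("glass",(203,222)),("mug",(137,226))):print(n,onz(t,p,.05)[:2])
E
```

```text
258.0 ((346.4628601074219, 264.37872314453125), (9.498565673828125, 31.239728927612305), 39.28940963745117) [334 251] [357 278]
161.0 ((344.2612609863281, 192.0726776123047), (34.56504440307617, 7.445417881011963), 73.0724868774414) [337 175] [350 209]
(array([ 0.541 , -0.3569,  0.0357]), np.float64(0.008535005305225319))
handle box z.034 [array([ 0.5875, -0.3301]), array([ 0.5945, -0.3528]), array([ 0.489 , -0.3787]), array([ 0.4822, -0.3563])]
(312, 124) [ 0.7397 -0.2525]
(388, 119) [ 0.7555 -0.4875]
(394, 164) [ 0.6112 -0.4947]
(316, 171) [ 0.59   -0.2597]
(324, 219) [ 0.447  -0.2801]
(399, 213) [ 0.4643 -0.5023]
salt [0.4428 0.0048]
glass [0.4429 0.0803]
mug [0.4313 0.2788]
```

Call:
drive_tool([
  {"x": -34.8,"y": -33.7,"turn": 84,"fingers": 1},
  {"x": -34.8,"y": -33.7,"turn": 84},
  {"x": -34.8,"y": -33.7,"turn": 84},
  {"x": -34.8,"y": -33.7,"turn": 84},
  {"x": -34.8,"y": -33.7,"turn": 84},
  {"x": -34.8,"y": -33.7,"turn": 84},
  {"x": -34.8,"y": -33.7,"turn": 84},
  {"x": -34.8,"y": -33.7,"turn": 84},
  {"x": -34.8,"y": -33.7,"turn": 84},
  {"x": -34.8,"y": -33.7,"turn": 84},
  {"x": -34.8,"y": -33.7,"turn": 84},
  {"x": -60.8,"y": -75,"turn": 142},
  {"x": -60.8,"y": -75,"turn": 142},
  {"x": -60.8,"y": -75,"turn": 142},
  {"x": -60.8,"y": -75,"turn": 142},
  {"x": -60.8,"y": -75,"turn": 142},
  {"x": -60.8,"y": -75,"turn": 142},
  {"x": -60.8,"y": -75,"turn": 142},
  {"x": -60.8,"y": -75,"turn": 142},
  {"x": -60.8,"y": -75,"turn": 142},
])

```text
schema error: expected keys fingers, x, y, z, turn
```

Call:
drive_tool([
  {"x": -34.8,"y": -33.7,"z": 0,"turn": 84,"fingers": 1},
  {"x": -34.8,"y": -33.7,"z": 0,"turn": 84,"fingers": 1},
  {"x": -34.8,"y": -33.7,"z": 0,"turn": 84,"fingers": 1},
  {"x": -34.8,"y": -33.7,"z": 0,"turn": 84,"fingers": 1},
  {"x": -34.8,"y": -33.7,"z": 0,"turn": 84,"fingers": 1},
  {"x": -34.8,"y": -33.7,"z": 0,"turn": 84,"fingers": 1},
  {"x": -34.8,"y": -33.7,"z": 0,"turn": 84,"fingers": 1},
  {"x": -34.8,"y": -33.7,"z": 0,"turn": 84,"fingers": 1},
  {"x": -34.8,"y": -33.7,"z": 0,"turn": 84,"fingers": 1},
  {"x": -34.8,"y": -33.7,"z": 0,"turn": 84,"fingers": 1},
  {"x": -34.8,"y": -33.7,"z": 0,"turn": 84,"fingers": 1},
  {"x": -60.8,"y": -75,"z": 0,"turn": 142,"fingers": 1},
  {"x": -60.8,"y": -75,"z": 0,"turn": 142,"fingers": 1},
  {"x": -60.8,"y": -75,"z": 0,"turn": 142,"fingers": 1},
  {"x": -60.8,"y": -75,"z": 0,"turn": 142,"fingers": 1},
  {"x": -60.8,"y": -75,"z": 0,"turn": 142,"fingers": 1},
  {"x": -60.8,"y": -75,"z": 0,"turn": 142,"fingers": 1},
  {"x": -60.8,"y": -75,"z": 0,"turn": 142,"fingers": 1},
  {"x": -60.8,"y": -75,"z": 0,"turn": 142,"fingers": 1},
  {"x": -60.8,"y": -75,"z": 0,"turn": 142,"fingers": 1},
])

```text
t: 1.77
tool_pos: [0.4824, -0.2278, 0.2225]
tool_rot: [0.993, 0.118, -0.0, -0.0]
force: [0.9, 0.3, -0.7]
width: 0.0879
grasp_force: 0.0
```

Call:
drive_tool([
  {"x": -1,"y": 11,"z": 0,"turn": 0,"fingers": 1},
  {"x": -1,"y": 11,"z": 0,"turn": 0,"fingers": 1},
  {"x": -1,"y": 11,"z": 0,"turn": 0,"fingers": 1},
  {"x": -1,"y": 11,"z": 0,"turn": 0,"fingers": 1},
  {"x": -1,"y": 11,"z": 0,"turn": 0,"fingers": 1},
])

```text
t: 2.18
tool_pos: [0.4989, -0.3358, 0.2219]
tool_rot: [0.993, 0.12, -0.0, -0.0]
force: [-0.3, 1.0, 0.7]
width: 0.0877
grasp_force: 0.0
```

Run:
```python
from h import *
import pickle
o=r.observe();print(o["t"],o["tool_pos"],o["tool_rot"],o["qpos"],o["force"])
c=calibration("wrist");im=read_camera("wrist");cv2.imwrite("pics/w1.png",im);pickle.dump(c,open("w1.pkl","wb"))
```

```text
2.1833 [ 0.4989 -0.3358  0.2219] [ 0.9928  0.1197 -0.0004 -0.0005] [-0.6123  0.3902  1.6836  0.0002  1.0691  0.7184] [-0.3124  1.038   0.7072]
```

View pics/w1.png

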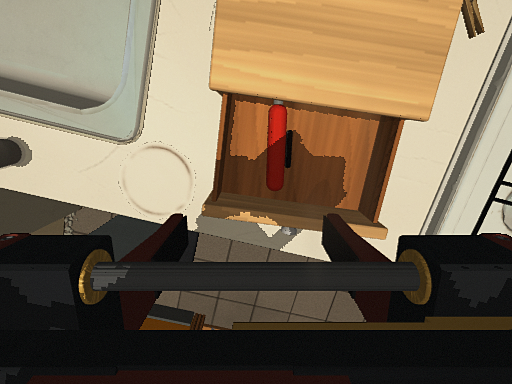

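The wrist view shows the red handle from about (277,100) to (275,191), with the black lever at (289,148) on its right. The cabinet front edge runs (210,92)–(430,121) and the drawer front panel (205,218)–(385,230).

Run:
```python
from h import *
import pickle
w=pickle.load(open("w1.pkl","rb"));s,t=calibration("scene"),calibration("top")
iw=cv2.imread("pics/w1.png");b=cv2.imread("pics/top0.png");a=cv2.imread("pics/scene0.png")
cw=red(iw,(255,90,295,200));cb=red(b,(325,165,365,215));ca=red(a,(320,230,385,300))
def ends(c):
    R=cv2.minAreaRect(c);p=cv2.boxPoints(R);l=[np.linalg.norm(p[0]-p[1]),np.linalg.norm(p[1]-p[2])]
    e=[(p[0]+p[1])/2,(p[2]+p[3])/2] if l[0]<l[1] else [(p[1]+p[2])/2,(p[0]+p[3])/2]
    e.sort(key=lambda q:q[1]);return e,l
ew,lw=ends(cw);et,lt=ends(cb);es,ls=ends(ca);print(ew,lw,et,es)
for i,n in((0,"front(rod side)"),(1,"end")):
    print(n,"w-t",tri(w,ew[i],t,et[i]),"w-s",tri(w,ew[i],s,es[i]))
P=[onz(w,e,.03) for e in ew];print("z.03",P);d=P[0]-P[1];print("len",np.linalg.norm(d),"ang",np.degrees(np.arctan2(d[1],d[0])))
for z,pts in((.092,[(210,92),(430,121)]),(.08,[(204,207),(387,227)])):
    q=[onz(w,p,z) for p in pts];print(q,np.linalg.norm(q[0]-q[1]),np.degrees(np.arctan2(q[0][0]-q[1][0],q[1][1]-q[0][1])) )
```

```text
[array([278.0193, 104.7941], dtype=float32), array([273.6105, 190.0316], dtype=float32)] [np.float32(85.35144), np.float32(17.821032)] [array([339.2292, 175.5389], dtype=float32), array([349.2933, 208.6064], dtype=float32)] [array([356.3539, 252.2896], dtype=float32), array([336.5718, 276.4678], dtype=float32)]
front(rod side) w-t (array([ 0.5939, -0.3438,  0.0231]), np.float64(0.0002486680618345499)) w-s (array([ 0.5946, -0.3448,  0.0293]), np.float64(0.0037490569871904415))
end w-t (array([ 0.4855, -0.3662,  0.0359]), np.float64(0.0017190180230840211)) w-s (array([ 0.4912, -0.3684,  0.0472]), np.float64(0.010634840844242141))
z.03 [array([ 0.5934, -0.3432,  0.03  ]), array([ 0.4844, -0.3661,  0.03  ])]
len 0.11135068079095733 ang 11.84335770910127
[array([ 0.5837, -0.2677,  0.092 ]), array([ 0.6105, -0.4999,  0.092 ])] 0.23379274248460713 -173.40610127212105
[array([ 0.4556, -0.2841,  0.08  ]), array([ 0.4835, -0.5056,  0.08  ])] 0.22327665447047143 -172.8109954745359
```

Call:
drive_tool([
  {"x": -0.4,"y": 2.2,"z": 5,"turn": 2,"fingers": 0.6},
  {"x": -0.4,"y": 2.2,"z": 9,"turn": 2,"fingers": 0.6},
  {"x": -0.4,"y": 2.2,"z": 12,"turn": 2,"fingers": 0.6},
  {"x": -0.4,"y": 2.2,"z": 12,"turn": 2,"fingers": 0.6},
  {"x": -0.4,"y": 2.2,"z": 12,"turn": 2,"fingers": 0.6},
  {"x": -0.4,"y": 2.2,"z": 12,"turn": 2,"fingers": 0.6},
  {"x": -0.4,"y": 2.2,"z": 12,"turn": 2,"fingers": 0.6},
  {"x": -0.4,"y": 2.2,"z": 12,"turn": 2,"fingers": 0.6},
])

```text
t: 2.9
tool_pos: [0.5024, -0.3577, 0.1057]
tool_rot: [0.995, 0.104, 0.002, 0.002]
force: [0.3, -0.2, 0.0]
width: 0.0528
grasp_force: 0.0
```

Run:
```python
from h import *
o=r.observe();print(o["t"],o["tool_pos"],o["tool_rot"],o["joint_velocities"],o["force"],o["width"])
c=calibration("wrist");im=read_camera("wrist");cv2.imwrite("pics/w2.png",im)
cw=red(im,(150,20,400,330));R=cv2.minAreaRect(cw);print(R,cv2.contourArea(cw))
p=cv2.boxPoints(R)
e=sorted([(p[i]+p[(i+1)%4])/2 for i in range(4)],key=lambda q:q[1]); e=[e[0],e[-1]];print(e)
P=[onz(c,q,.03) for q in e];d=P[0]-P[1];print(P,np.linalg.norm(d),np.degrees(np.arctan2(d[1],d[0])))
d/=np.linalg.norm(d);G=P[1]+.017*d;print("G",G)
x,y=o["tool_rot"][:2];th=2*np.arctan2(y,x);W=G-o["tool_pos"];tx=np.array([np.cos(th),np.sin(th)]);ty=np.array([np.sin(th),-np.cos(th)])
print("yaw",np.degrees(th),"tool shift",tx@W[:2],ty@W[:2])
```

```text
2.9 [ 0.5024 -0.3577  0.1057] [0.9946 0.1039 0.0017 0.0016] [-0.006   0.0052  0.0072 -0.0012 -0.0034 -0.0001] [ 0.3061 -0.2159  0.0304] 0.052760360669388405
((260.0, 155.5), (125.0, 26.0), 90.0) 2996.0
[array([260.,  93.], dtype=float32), array([260., 218.], dtype=float32)]
[array([ 0.5935, -0.3437,  0.03  ]), array([ 0.4846, -0.3672,  0.03  ])] 0.11148020935330534 12.172248935720098
G [ 0.5012 -0.3637  0.03  ]
yaw 11.925104879138479 tool shift -0.002429776251335392 0.005530185126069029
```

View pics/w2.png

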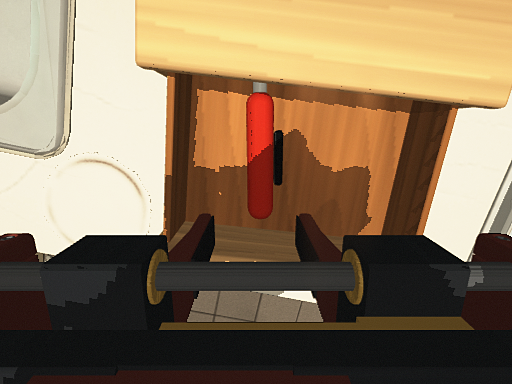

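The view shows the handle at (260,155), from column 247 to 273 and ending at row 218, aligned with the tool and slightly left of the finger centre; the fingers have clear room on both sides.

Call:
drive_tool([
  {"x": -0.2,"y": 0.5,"z": 3,"turn": 0,"fingers": 0.6},
  {"x": -0.2,"y": 0.5,"z": 6,"turn": 0,"fingers": 0.6},
  {"x": -0.2,"y": 0.5,"z": 7.5,"turn": 0,"fingers": 0.6},
  {"x": -0.2,"y": 0.5,"z": 8.4,"turn": 0,"fingers": 0.6},
  {"x": -0.2,"y": 0.5,"z": 8.7,"turn": 0,"fingers": 0.6},
  {"x": -0.2,"y": 0.5,"z": 8.7,"turn": 0,"fingers": 0.6},
  {"x": -0.2,"y": 0.5,"z": 8.7,"turn": 0,"fingers": 0.6},
], force=4)

```text
t: 3.53
tool_pos: [0.5008, -0.363, 0.017]
tool_rot: [0.995, 0.104, 0.001, 0.001]
force: [-0.1, -0.4, 0.6]
width: 0.0525
grasp_force: 0.0
```

Call:
drive_tool([
  {"x": 0,"y": 0,"z": 0,"turn": 0,"fingers": 0.2},
  {"x": 0,"y": 0,"z": 0,"turn": 0,"fingers": 0.2},
  {"x": 0,"y": 0,"z": 0,"turn": 0,"fingers": 0.2},
  {"x": 0,"y": 0,"z": 0,"turn": 0,"fingers": 0.2},
  {"x": 0,"y": 0,"z": 0,"turn": 0,"fingers": 0.2},
  {"x": 0,"y": 0,"z": 0,"turn": 0,"fingers": 0.2},
  {"x": 0,"y": 0,"z": 0,"turn": 0,"fingers": 0.2},
  {"x": 0,"y": 0,"z": 0,"turn": 0,"fingers": 0.2},
], force=4)

```text
t: 4.2
tool_pos: [0.5001, -0.3626, 0.016]
tool_rot: [0.995, 0.104, 0.0, 0.0]
force: [-1.2, 1.1, 3.9]
width: 0.0237
grasp_force: 4.0
```

Call:
drive_tool([
  {"x": 0,"y": 0,"z": -0.5,"turn": 0,"fingers": 0.2},
  {"x": 0,"y": 0,"z": -1,"turn": 0,"fingers": 0.2},
  {"x": 0,"y": 0,"z": -1.5,"turn": 0,"fingers": 0.2},
  {"x": 0,"y": 0,"z": -2,"turn": 0,"fingers": 0.2},
  {"x": 0,"y": 0,"z": -2.5,"turn": 0,"fingers": 0.2},
  {"x": 0,"y": 0,"z": -3,"turn": 0,"fingers": 0.2},
  {"x": 0,"y": 0,"z": -3.5,"turn": 0,"fingers": 0.2},
  {"x": 0,"y": 0,"z": -4,"turn": 0,"fingers": 0.2},
  {"x": 0,"y": 0,"z": -4,"turn": 0,"fingers": 0.2},
  {"x": 0,"y": 0,"z": -4,"turn": 0,"fingers": 0.2},
], force=3)

```text
t: 5.03
tool_pos: [0.5001, -0.3626, 0.0561]
tool_rot: [0.995, 0.104, 0.0, 0.0]
force: [-0.8, -0.4, -1.2]
width: 0.0237
grasp_force: 3.0
```

Run:
```python
from h import *
o=r.observe();print(o["t"],o["tool_pos"],o["force"],o["torque"],o["width"],o["grasp_force"])
im=read_camera("wrist");s=read_camera("scene")
cv2.imwrite("pics/v3.png",np.hstack([im[:,100:420],cv2.resize(s[210:330,290:450],None,fx=3,fy=3.2,interpolation=2)]))
```

```text
5.0333 [ 0.5001 -0.3626  0.0561] [-0.7848 -0.3636 -1.1727] [-0.0184  0.206   0.0376] 0.02373766932393601 3.000273775505775
```

View pics/v3.png

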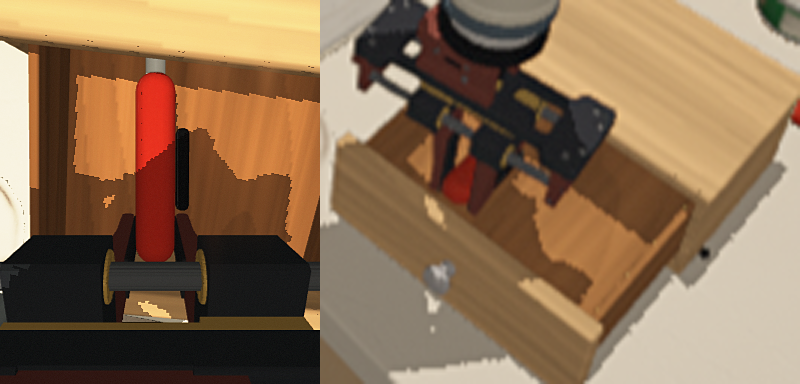

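The picture shows the handle in the pads, its front end at row ~73 in the wrist view; I'll compute the tilt from that row by projecting the known handle length.

```bash
cat >> h.py <<'E'
def proj(c,P):
    M=c["world_from_camera"];q=M[:3,:3].T@(P-M[:3,3]);return c["cx"]-c["fx"]*q[0]/q[2],c["cy"]+c["fy"]*q[1]/q[2]
def tilt(save=None):
    o=r.observe();c=calibration("wrist");im=read_camera("wrist")
    if save:cv2.imwrite(save,im)
    cw=red(im,(150,0,400,300));row=cw[:,0,1].min()
    x,y=o["tool_rot"][:2];th=2*np.arctan2(y,x);d=np.array([np.cos(th),np.sin(th),0])
    piv=o["tool_pos"]+[0,0,.009]
    def topP(a): # front end of handle, top edge; a = handle-up tilt
        return min(proj(c,piv+.098*(d*np.cos(a)-[0,0,np.sin(a)])+s*.009*(d*np.sin(a)+[0,0,np.cos(a)]))[1] for s in(-1,1))
    A=np.radians(np.arange(-20,90,.5));R=[topP(a) for a in A];i=np.argmin(np.abs(np.array(R)-row))
    print("row",row,"tilt",np.degrees(A[i]),"rows@0,20,40",[round(topP(np.radians(a))) for a in(0,10,20,30,40,60)],"rect",cv2.minAreaRect(cw))
    print(o["t"],o["tool_pos"],o["force"],o["torque"],o["width"],o["grasp_force"])
E
python3 -c "
from h import *
tilt()"
```

```text
row 72 tilt 16.5 rows@0,20,40 [58, 65, 76, 89, 104, 136] rect ((255.5, 166.49996948242188), (38.99999237060547, 188.99996948242188), 0.0)
5.1333 [ 0.4998 -0.3624  0.0556] [ 1.0867  0.5164 -0.2777] [ 0.0447  0.2404 -0.0589] 0.023494320492671916 3.000514088489581
```

Call:
drive_tool([
  {"x": 0,"y": 0,"z": -0.5,"turn": 0,"fingers": 0.2},
  {"x": 0,"y": 0,"z": -1,"turn": 0,"fingers": 0.2},
  {"x": 0,"y": 0,"z": -1.5,"turn": 0,"fingers": 0.2},
  {"x": -0.2,"y": 0,"z": -2,"turn": 0,"fingers": 0.2},
  {"x": -0.4,"y": 0,"z": -2.5,"turn": 0,"fingers": 0.2},
  {"x": -0.6,"y": 0,"z": -3,"turn": 0,"fingers": 0.2},
  {"x": -0.9,"y": 0,"z": -3.5,"turn": 0,"fingers": 0.2},
  {"x": -1.2,"y": 0,"z": -3.8,"turn": 0,"fingers": 0.2},
  {"x": -1.2,"y": 0,"z": -3.8,"turn": 0,"fingers": 0.2},
  {"x": -1.2,"y": 0,"z": -3.8,"turn": 0,"fingers": 0.2},
])

```text
t: 6.02
tool_pos: [0.488, -0.3651, 0.094]
tool_rot: [0.995, 0.103, 0.0, 0.0]
force: [0.3, 0.1, -1.2]
width: 0.0237
grasp_force: 3.0
```

```bash
python3 -c "
from h import *
tilt('pics/w4.png')"
```

```text
row 83 tilt 25.5 rows@0,20,40 [58, 65, 76, 89, 104, 136] rect ((254.5, 172.0), (178.0, 37.0), 90.0)
6.0167 [ 0.488  -0.3651  0.094 ] [ 0.3343  0.1188 -1.2292] [-0.0194  0.1712 -0.0213] 0.023737824264803843 2.9999596355264657
```

Call:
drive_tool([
  {"x": -0.4,"y": 0,"z": -0.5,"turn": 0,"fingers": 0.2},
  {"x": -0.8,"y": 0,"z": -1,"turn": 0,"fingers": 0.2},
  {"x": -1.3,"y": 0,"z": -1.5,"turn": 0,"fingers": 0.2},
  {"x": -1.8,"y": 0,"z": -2.1,"turn": 0,"fingers": 0.2},
  {"x": -2.3,"y": 0,"z": -2.7,"turn": 0,"fingers": 0.2},
  {"x": -2.8,"y": 0,"z": -3.3,"turn": 0,"fingers": 0.2},
  {"x": -3.3,"y": 0,"z": -3.9,"turn": 0,"fingers": 0.2},
  {"x": -3.8,"y": 0,"z": -4.5,"turn": 0,"fingers": 0.2},
  {"x": -4.3,"y": 0,"z": -5.1,"turn": 0,"fingers": 0.2},
  {"x": -4.8,"y": 0,"z": -5.7,"turn": 0,"fingers": 0.2},
  {"x": -5.2,"y": 0,"z": -6.4,"turn": 0,"fingers": 0.2},
  {"x": -5.6,"y": 0,"z": -7.1,"turn": 0,"fingers": 0.2},
  {"x": -6,"y": 0,"z": -7.8,"turn": 0,"fingers": 0.2},
  {"x": -6,"y": 0,"z": -8.5,"turn": 0,"fingers": 0.2},
  {"x": -6,"y": 0,"z": -9,"turn": 0,"fingers": 0.2},
  {"x": -6,"y": 0,"z": -9,"turn": 0,"fingers": 0.2},
])

```text
t: 7.4
tool_pos: [0.4301, -0.3778, 0.1851]
tool_rot: [0.995, 0.104, 0.001, 0.001]
force: [-0.1, -0.4, 0.4]
width: 0.0238
grasp_force: 3.0
```

```bash
python3 -c "
from h import *
tilt('pics/w5.png')
s=read_camera('scene');cv2.imwrite('pics/s5.png',cv2.resize(s[150:350,250:490],None,fx=3,fy=3,interpolation=2))"
```

```text
row 125 tilt 53.5 rows@0,20,40 [58, 65, 76, 90, 104, 136] rect ((255.0, 192.0), (134.0, 38.0), 90.0)
7.4 [ 0.4301 -0.3778  0.1851] [-0.082  -0.4414  0.3856] [-0.0293  0.2307  0.0213] 0.02377780017200069 2.9999931139172986
```

View pics/s5.png

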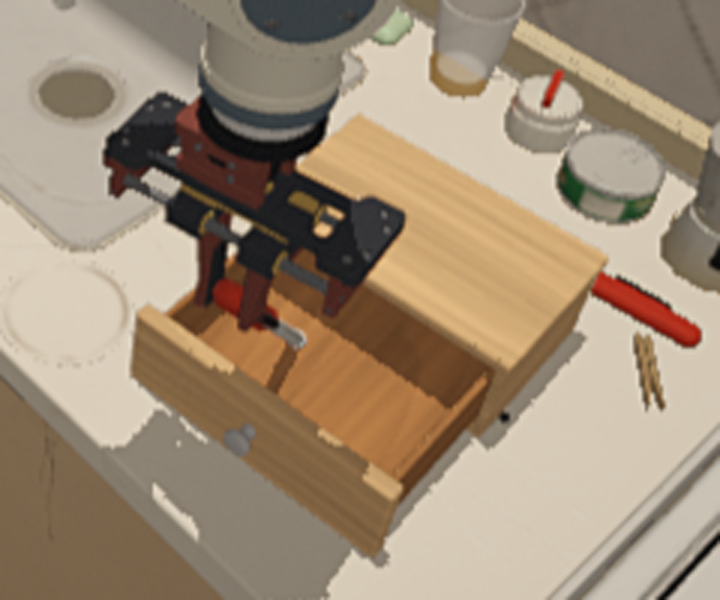

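The tip is now out in the open gap (visible at about (300,340) in the crop), in front of the top board. Locking the grip and lifting out.

Call:
drive_tool([
  {"x": 0,"y": 0,"z": 0,"turn": 0,"fingers": 0.2},
  {"x": 0,"y": 0,"z": 0,"turn": 0,"fingers": 0.2},
  {"x": 0,"y": 0,"z": 0,"turn": 0,"fingers": 0.2},
  {"x": -0.2,"y": 0,"z": -1,"turn": 0,"fingers": 0.2},
  {"x": -0.5,"y": 0,"z": -2.5,"turn": 0,"fingers": 0.2},
  {"x": -0.5,"y": 0,"z": -4,"turn": 0,"fingers": 0.2},
  {"x": -0.5,"y": 0,"z": -5.5,"turn": 0,"fingers": 0.2},
  {"x": -0.5,"y": 0,"z": -7,"turn": 0,"fingers": 0.2},
  {"x": -0.5,"y": 0,"z": -9,"turn": 0,"fingers": 0.2},
  {"x": -0.5,"y": 0,"z": -11,"turn": 0,"fingers": 0.2},
  {"x": -0.5,"y": 0,"z": -13,"turn": 0,"fingers": 0.2},
  {"x": -0.5,"y": 0,"z": -14.5,"turn": 0,"fingers": 0.2},
  {"x": -0.5,"y": 0,"z": -15,"turn": 0,"fingers": 0.2},
  {"x": -0.5,"y": 0,"z": -15,"turn": 0,"fingers": 0.2},
  {"x": -0.5,"y": 0,"z": -15,"turn": 0,"fingers": 0.2},
], force=40)

```text
t: 8.75
tool_pos: [0.4243, -0.378, 0.3333]
tool_rot: [0.995, 0.104, -0.0, -0.0]
force: [-0.1, -0.1, -0.5]
width: 0.0225
grasp_force: 40.0
```

```bash
python3 -c "
from h import *
tilt('pics/w6.png')
s=read_camera('scene');cv2.imwrite('pics/s6.png',cv2.resize(s[100:300,250:490],None,fx=3,fy=3,interpolation=2))"
```

```text
row 125 tilt 53.5 rows@0,20,40 [58, 65, 76, 89, 104, 136] rect ((254.5, 192.0), (134.0, 37.0), 90.0)
8.75 [ 0.4243 -0.378   0.3333] [-0.1497 -0.0621 -0.4826] [-0.0285  0.2015  0.1005] 0.022521432276152727 40.000847738119774
```

View pics/s6.png

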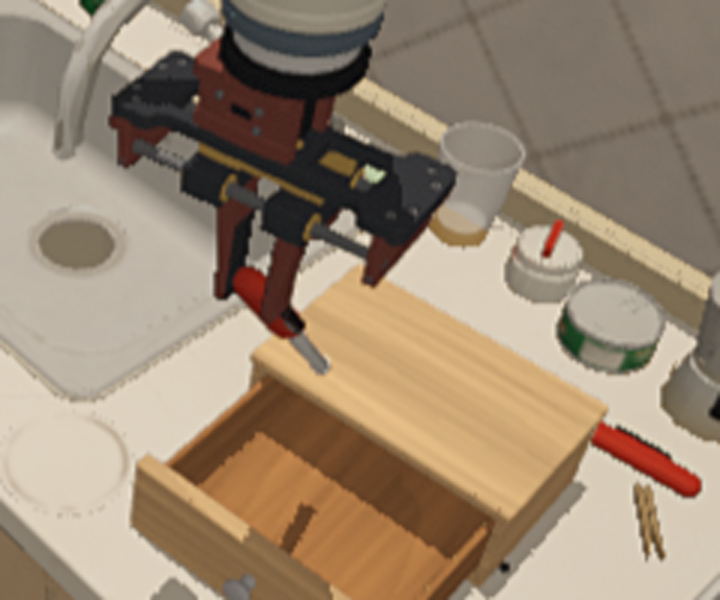

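The lighter is fully out and locked at about 50°, rod tip at crop (325,370), i.e. full-frame ≈(358,223).

```bash
python3 -c "
from h import *
c=calibration('scene');o,d=ray(c,(358.3,222.5));u=np.array([.978,.207,0]);n=np.array([-.207,.978,0]);p=np.array([.4243,-.378,.3423])
T=o+d*((p-o)@n)/(d@n);print(T,(T-p)@u,(T-p)[2],np.degrees(np.arctan2(-(T-p)[2],(T-p)@u)),np.linalg.norm(T-p))"
```

```text
[ 0.5737 -0.3464  0.149 ] 0.15269984136761508 -0.19330505767292522 51.69330014781222 0.2463729892992577
```

Call:
drive_tool([
  {"x": 2,"y": 0,"z": 0,"turn": 0,"fingers": 0.2},
  {"x": 4,"y": 0,"z": 0,"turn": 0,"fingers": 0.2},
  {"x": 6,"y": 0,"z": 0,"turn": 0,"fingers": 0.2},
  {"x": 8,"y": 0,"z": 0,"turn": 0,"fingers": 0.2},
  {"x": 10,"y": 0,"z": 0,"turn": 0,"fingers": 0.2},
  {"x": 12,"y": 0,"z": 1,"turn": 0,"fingers": 0.2},
  {"x": 14,"y": 0,"z": 2.5,"turn": 0,"fingers": 0.2},
  {"x": 15,"y": 0,"z": 4,"turn": 0,"fingers": 0.2},
  {"x": 15,"y": 0,"z": 5.5,"turn": 0,"fingers": 0.2},
  {"x": 15,"y": 0,"z": 6,"turn": 0,"fingers": 0.2},
  {"x": 15,"y": 0,"z": 6,"turn": 0,"fingers": 0.2},
  {"x": 15,"y": 0,"z": 6,"turn": 0,"fingers": 0.2},
])

```text
t: 9.85
tool_pos: [0.5707, -0.3475, 0.2732]
tool_rot: [0.995, 0.103, -0.001, -0.0]
force: [-0.3, -1.0, -0.0]
width: 0.023
grasp_force: 40.0
```

Call:
drive_tool([
  {"x": 0,"y": 0,"z": 0.5,"turn": 0,"fingers": 0.2},
  {"x": 0,"y": 0,"z": 1,"turn": 0,"fingers": 0.2},
  {"x": 0,"y": 0,"z": 1,"turn": 0,"fingers": 0.2},
  {"x": 0,"y": 0,"z": 1,"turn": 0,"fingers": 0.2},
])

```text
t: 10.18
tool_pos: [0.5711, -0.3475, 0.2638]
tool_rot: [0.995, 0.103, -0.0, -0.0]
force: [0.3, 0.7, -0.7]
width: 0.0228
grasp_force: 40.0
```

Call:
drive_tool([
  {"x": 0,"y": 0,"z": 0,"turn": 0,"fingers": 0.2},
  {"x": 0,"y": 0,"z": 0,"turn": 0,"fingers": 0.2},
  {"x": 0,"y": 0,"z": 0,"turn": 0,"fingers": 0.2},
  {"x": -0.7,"y": 0,"z": 0.9,"turn": 0,"fingers": 0.2},
  {"x": -1.5,"y": 0,"z": 1.9,"turn": 0,"fingers": 0.2},
  {"x": -2.2,"y": 0,"z": 2.6,"turn": 0,"fingers": 0.2},
  {"x": -2.8,"y": 0,"z": 3.4,"turn": 0,"fingers": 0.2},
  {"x": -3.4,"y": 0,"z": 4.1,"turn": 0,"fingers": 0.2},
  {"x": -4,"y": 0,"z": 4.9,"turn": 0,"fingers": 0.2},
  {"x": -4.5,"y": 0,"z": 5.7,"turn": 0,"fingers": 0.2},
  {"x": -5,"y": 0,"z": 6.5,"turn": 0,"fingers": 0.2},
  {"x": -5,"y": 0,"z": 6.5,"turn": 0,"fingers": 0.2},
  {"x": -5,"y": 0,"z": 6.5,"turn": 0,"fingers": 0.2},
], force=3)

```text
t: 11.27
tool_pos: [0.522, -0.3577, 0.1981]
tool_rot: [0.995, 0.103, -0.0, -0.0]
force: [-0.1, -0.4, -0.9]
width: 0.0238
grasp_force: 3.0
```

```bash
python3 -c "
from h import *
tilt('pics/w7.png')
s=read_camera('scene');cv2.imwrite('pics/s7.png',cv2.resize(s[100:300,250:490],None,fx=3,fy=3,interpolation=2))"
```

```text
row 93 tilt 32.5 rows@0,20,40 [58, 65, 76, 89, 104, 136] rect ((255.0, 176.5), (167.0, 38.0), 90.0)
11.2667 [ 0.522  -0.3577  0.1981] [-0.0705 -0.4316 -0.908 ] [-0.0239  0.1837  0.0482] 0.023840900436374872 2.9999466057051904
```

View pics/s7.png

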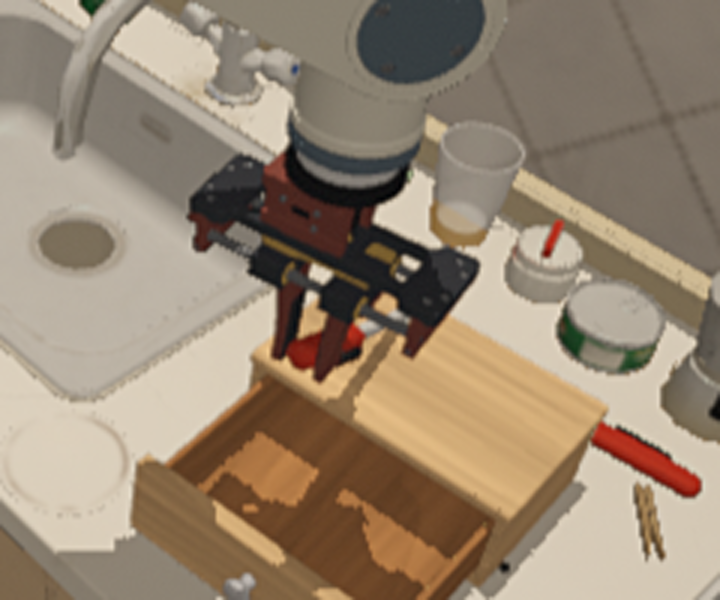

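The tilt has dropped to about 30° with the rod tip resting on the top board; continuing the arc down to level.

Call:
drive_tool([
  {"x": -0.5,"y": 0,"z": 0.9,"turn": 0,"fingers": 0.2},
  {"x": -0.9,"y": 0,"z": 1.7,"turn": 0,"fingers": 0.2},
  {"x": -1.3,"y": 0,"z": 2.6,"turn": 0,"fingers": 0.2},
  {"x": -1.6,"y": 0,"z": 3.5,"turn": 0,"fingers": 0.2},
  {"x": -1.9,"y": 0,"z": 4.4,"turn": 0,"fingers": 0.2},
  {"x": -2.1,"y": 0,"z": 5.4,"turn": 0,"fingers": 0.2},
  {"x": -2.2,"y": 0,"z": 6.3,"turn": 0,"fingers": 0.2},
  {"x": -2.2,"y": 0,"z": 7.3,"turn": 0,"fingers": 0.2},
  {"x": -2.1,"y": 0,"z": 8.2,"turn": 0,"fingers": 0.2},
  {"x": -1.9,"y": 0,"z": 9.1,"turn": 0,"fingers": 0.2},
  {"x": -1.6,"y": 0,"z": 9.7,"turn": 0,"fingers": 0.2},
  {"x": -1.4,"y": 0,"z": 10.2,"turn": 0,"fingers": 0.2},
  {"x": -1.4,"y": 0,"z": 10.2,"turn": 0,"fingers": 0.2},
  {"x": -1.4,"y": 0,"z": 10.2,"turn": 0,"fingers": 0.2},
])

```text
t: 12.53
tool_pos: [0.5091, -0.3605, 0.0965]
tool_rot: [0.995, 0.104, 0.0, -0.0]
force: [-0.1, -0.6, 0.0]
width: 0.0237
grasp_force: 3.0
```

```bash
python3 -c "
from h import *
tilt('pics/w8.png')"
```

```text
row 65 tilt 9.5 rows@0,20,40 [58, 65, 76, 89, 104, 136] rect ((255.0, 162.5), (195.0, 42.0), 90.0)
12.5333 [ 0.5091 -0.3605  0.0965] [-0.1055 -0.636   0.0298] [-0.0262  0.1197  0.0016] 0.023661582475731996 3.000316671314067
```

Call:
drive_tool([
  {"x": 0,"y": 0,"z": 0.3,"turn": 0,"fingers": 0.2},
  {"x": 0,"y": 0,"z": 0.6,"turn": 0,"fingers": 0.2},
  {"x": 0,"y": 0,"z": 0.6,"turn": 0,"fingers": 0.2},
  {"x": 0,"y": 0,"z": 0.6,"turn": 0,"fingers": 0.2},
])

```text
t: 12.92
tool_pos: [0.5087, -0.3607, 0.0907]
tool_rot: [0.995, 0.104, 0.0, 0.0]
force: [0.7, 0.9, 0.5]
width: 0.0238
grasp_force: 3.0
```

Call:
drive_tool([
  {"x": 0,"y": 0,"z": 0,"turn": 0,"fingers": 0.2},
  {"x": 0,"y": 0,"z": 0,"turn": 0,"fingers": 0.2},
  {"x": 0,"y": 0,"z": 0,"turn": 0,"fingers": 0.2},
  {"x": 0,"y": 0,"z": -0.5,"turn": 0,"fingers": 0.2},
  {"x": 0,"y": 0,"z": -1.5,"turn": 0,"fingers": 0.2},
  {"x": 0,"y": 0,"z": -3,"turn": 0,"fingers": 0.2},
  {"x": 0,"y": 0,"z": -5,"turn": 0,"fingers": 0.2},
  {"x": 0,"y": 0,"z": -7,"turn": 0,"fingers": 0.2},
  {"x": 0,"y": 0,"z": -9,"turn": 0,"fingers": 0.2},
  {"x": 0,"y": 0,"z": -11,"turn": 0,"fingers": 0.2},
  {"x": 0,"y": 0,"z": -13,"turn": 0,"fingers": 0.2},
  {"x": 0,"y": 0,"z": -15,"turn": 0,"fingers": 0.2},
  {"x": 0,"y": 0,"z": -17,"turn": 0,"fingers": 0.2},
  {"x": 0,"y": 0,"z": -18.5,"turn": 0,"fingers": 0.2},
  {"x": 0,"y": 0,"z": -19.5,"turn": 0,"fingers": 0.2},
  {"x": 0,"y": 0,"z": -20,"turn": 0,"fingers": 0.2},
  {"x": 0,"y": 0,"z": -20,"turn": 0,"fingers": 0.2},
  {"x": 0,"y": 0,"z": -20,"turn": 0,"fingers": 0.2},
  {"x": 0,"y": 0,"z": -20,"turn": 0,"fingers": 0.2},
  {"x": 0,"y": 0,"z": -20,"turn": 0,"fingers": 0.2},
], force=50)

```text
t: 14.58
tool_pos: [0.5083, -0.3603, 0.2895]
tool_rot: [0.995, 0.104, -0.001, -0.001]
force: [-0.8, -0.4, -1.6]
width: 0.0227
grasp_force: 50.0
```

```bash
python3 -c "
from h import *
tilt('pics/w9.png')
s=read_camera('scene');cv2.imwrite('pics/s9.png',cv2.resize(s[60:300,210:490],None,fx=2.5,fy=2.5,interpolation=2))"
```

```text
row 64 tilt 8.5 rows@0,20,40 [58, 65, 76, 89, 104, 135] rect ((255.0, 162.0), (196.0, 44.0), 90.0)
14.5833 [ 0.5083 -0.3603  0.2895] [-0.8089 -0.4467 -1.5954] [ 0.0366  0.1732 -0.0726] 0.022710380280076062 49.99986628657325
```

View pics/s9.png

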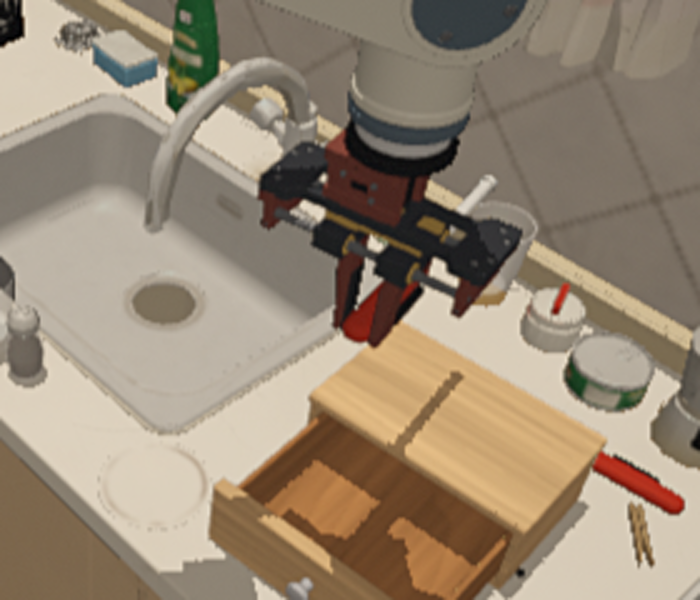

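The lighter is held well above the box; its rod tip shows at crop (490,181), full-frame ≈(406,132.4). Checking the tilt from that.

```bash
python3 -c "
from h import *
o=r.observe();c=calibration('scene');th=2*np.arctan2(o['tool_rot'][1],o['tool_rot'][0])
u=np.array([np.cos(th),np.sin(th),0]);n=np.array([-u[1],u[0],0]);p=o['tool_pos']+[0,0,.009]
q,d=ray(c,(406,132.4));T=q+d*((p-q)@n)/(d@n);print(T,(T-p)@u,np.degrees(np.arctan2(-(T-p)[2],(T-p)@u)),o['joint_velocities'],o['t'])
a,b=cv2.imread('pics/top0.png'),read_camera('top');print('bystander diff',(cv2.absdiff(a,b)[195:245,115:240].max(2)>40).sum())"
```

```text
[ 0.7332 -0.3131  0.3035] 0.22969192853996007 -1.2017732905728034 [ 0.0004 -0.0043 -0.0048 -0.0007 -0.001  -0.0011] 14.6833
bystander diff 0
```

Level to within a few degrees, about 19 cm above the box's top and at rest, with the bystanders unmoved. Handing in.

```bash
python3 -c "
from station import ticket
print(ticket.close_job())"
```

```text
the job is handed in; nothing more can be done
None
```

The lighter is out of the drawer and held still in the gripper, level to within a few degrees and about 19 cm above the box's top; I levelled it by resting it lightly on the top board. The mug, shaker and glass are unmoved, and the job was handed in at about 15 s.

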